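Run the polishing barrel by hand and park it hatch up

ROBOT

A 6-joint arm with a two-finger parallel gripper is mounted at the origin on the work surface. World frame = base frame: x ahead of the robot, y to its left, z up, the work surface at z = 0. Lengths are in mm, angles in rad, forces in N, time in s.
With the tool pointing down it reaches from about 275 to 750 mm from the base axis. Payload 10.2 kg.
Tool frame: the origin (TCP) lies between the finger pads; the fingertips stand 8 mm ahead of it and the grasp point (between the pads) lies 11 mm behind it; z points along the fingers, y is the line along which they close (so a half turn about z gives the same grasp; the last joint's range is limited). The gripper opens to 85 mm and grips with 20 to 120 N. Pads are 22 mm wide; open, the fingers measure 114 mm over their backs; the gripper's body (76 mm by 85 mm) begins 54 mm behind the grasp point. The pads swing forward as they close: fully open they stand 13 mm farther back than shut.
Start: joints at [-1.544, 0.313, 1.498, -0, 1.331, -0.223], TCP at [129.772, -508.715, 239.294] pointing down, gripper open.
Joint ranges: [-2.94, 2.94], [-0.97, 2.17], [0.19, 2.56], [-1.23, 4.37], [0.02, 3.11], [-2.88, 2.88]. Speed limits (rad/s): [2.39, 2.39, 3.01, 3.14, 3.14, 3.14].

INTERFACE

Orientations are given as a unit quaternion [w, x, y, z].
In Python, from rig import * gives the robot as it stands.
- The arm moves only by the shell command python3 -m handwheel 'ROWS' [FORCE]. ROWS is JSON, a list that holds one entry, the list of rows, each a list of 7 numbers: the shift along the world's x, y, z in mm, then the turn, a rotation vector about the world's x, y, z in degrees, then the opening, from -1 (shut) to 1 (fully open). A call has 1 to 8 rows; each row shifts and turns the commanded pose from where the row before left it; what a row does not reach is not made up. A row lasts 1/8 s, in which the tool goes at most 62.5 mm and 10.7 degrees, less where a joint would pass 70% of its speed; a pose out of reach is approached as far as the arm can. A call is refused whole if a number of a shift passes 62.5 or a number of a turn 10.7, either way. A call with a gripper value outside its range is refused whole. The fingers move at their own pace and stop on an object; FORCE is the grip in N (left out, the last holds). Time passes only in rows, so rows that do not move let the fingers close. It gives the time, the measured TCP pose, the force, the opening and the grip force at its end, in the units of the state.
- sense(): the state, without advancing time (a new reading comes with each control period).
- capture(name): name is "side" or "top"; returns a dict with "image" (384x512x3 uint8, red, green, blue), "fx", "fy", "cx", "cy" (pixels), "rvec" (rotation vector, rad) and "tvec" (3), from world to camera coordinates, as OpenCV has them. Camera axes: x right, y down, z forward; pixel columns grow to the right and rows downward; lengths in mm; the calibration is good to about 2 mm. A picture is of the moment at which its call begins. There is no depth.
- finish_job(): hands the job in; it is judged then, once.
The state is a dict: "time_s": time; "joints": joint angles; "dq": joint speeds; "tau": joint torques, N m; "eef_pos": TCP position; "ee_rot": TCP orientation; "force": force on the tool from outside, world axes, zero at the start; "wrist_torque": the same for the moment, N m; "grip_width": opening from 0.0 (shut) to 1.0 (fully open); "grip_force": force on a finger pad.
Only numpy, scipy, OpenCV 4.12 (cv2) and the standard library are available. Lean on these libraries where they do the work, as an engineer would, in place of code of your own. Each camera call takes 0.05 s, during which the arm holds its last target. There are 200 camera calls.

TASK

Give the loaded polishing barrel a short run by its hand crank: bring it up to 20 rpm, its top moving away from the robot's base, and keep it between 17 and 23 rpm for 6 seconds, never over 30 rpm. Then bring it to rest with the white hatch straight up (within about 10 degrees), ready to be opened, and let go of the crank. Turn it by the crank handle only, keep clear of the barrel itself, and leave the jar and the bangle on the bench where they are.

Things in the scene. Friction and masses are not known exactly. Their poses are not given: they have to be found in the camera images.
- polisher: hand-cranked barrel polisher, fixed; place and yaw vary. Grey base 270 x 310 mm, two grey A-shaped stands, barrel between. Origin: centre of the base's underside, on the bench. x: across, roughly away from the robot; y: along the axle to the crank end; z up. Axle 170 mm up. Barrel: y -106 to +106 mm, up to 118 mm from the axle; then stand to y 142, aluminium clutch housing (radius 46) to y 174
- axle (a point): point on the axle's line in the plane where the crank handle is gripped: the middle of the handle's circle (radius 70 mm). 255 mm along the polisher's y axis and 170 mm above its origin. Axes as the polisher's. The crank arm (12 mm thick) has its outer face 59 mm from this plane, towards the barrel
- handle (a point): middle of the gripping length of the crank handle: black round sleeve, diameter 29 mm, length 105 mm, parallel to the axle, standing out from the end of the steel crank arm; its free end is 48 mm beyond this point. The sleeve spins freely on its pin, so a gripper that keeps pointing down can carry it round. It passes 100 to 240 mm above the bench
- crank: crank arm with its handle and counterweight (balanced), turning about the axle without end stops. Origin: on the axle, 190 mm along the polisher's y axis; its y axis runs along the axle, its z axis points from the axle to the handle. Crank angle q = 0 with the handle on top, growing as it goes over the top away from the robot: handle = axle + 70 mm x (sin q along the polisher's x, cos q up)
- clutch (a point): centre of the outer face of the clutch housing, on the axle. The crank turns the barrel only through a soft-start grease clutch: about 0.04 N m for each rad/s by which their speeds differ, none when they agree, no spring. So the barrel lags (time constant about 0.6 s), 20 rpm needs the crank at about 3.6 rad/s on average, and a stopped crank brakes it only gradually. At rest the crank stays put
- barrel (a joint): barrel angle, rad, no end stops, counts on over turns. 0 and each full turn (6.283): hatch straight up. Grows as its top moves away from the robot, like the crank's. 20 rpm = 2.09 rad/s; 17 to 23 rpm = 1.78 to 2.41. Inertia about 0.03 kg m2 (give or take 15%); bearing drag 0.04 N m plus 0.01 N m per rad/s
- hatch (a point): middle of the outer face of the white hatch (62 x 150 mm, two steel clamp bars, red wing screws) on one flat of the blue eight-sided barrel (190 mm across flats, 200 mm long), 105 mm from the axle. Its z axis points out of the hatch: straight up when the hatch is on top. White lines on the dark end discs mark the hatch's side; yellow tape runs along the flat facing away from it
- jar: jar 76 mm in diameter, 85 mm high, with a white lid; a bystander. Origin: centre of its underside
- bangle: silver bangle, 68 mm in diameter, 8 mm high, on the yellow mat; a bystander. Origin: centre of its underside
- load_mid (a point): point on the axle, mid barrel. The closed barrel hides a rack of work fixed off-centre: one side, not known beforehand, is heavier, so gravity drives and brakes the barrel once each turn with up to 0.027 to 0.034 N m. At constant crank speed the barrel's speed swings by 0.32 to 0.45 rad/s either way. Bearing friction still holds the barrel at rest in any position

How it is judged:
By the outcome, as a careful person would: the job done as asked, in the order asked, and still so for the second after the job is handed in, with the robot touching nothing.
It also fails if it takes over 58 s, if anything falls off the work surface, if the arm or the gripper's body presses on something with over 40 N, if the wrist force passes 120 N, or if a joint passes its speed limit or range.

## Working session

There is one attempt and no reset: what is moved stays moved. The work goes in short steps, Python scripts to look and compute and a shell command to move; the robot and the scene stay as the last step left them, time stands still between calls to the robot, and variables do not carry over. Pictures are saved under pics/ and viewed, at most 10 in all, crops included, and the job is handed in when it is done.

```bash
ls; mkdir -p pics
python3 - <<'E'
from rig import *
import cv2
s=sense();print({k:s[k] for k in s})
for n in("side","top"):
    c=capture(n);cv2.imwrite(f"pics/{n}0.png",cv2.cvtColor(c["image"],cv2.COLOR_RGB2BGR))
    print(n,c["fx"],c["fy"],c["cx"],c["cy"],c["rvec"],c["tvec"])
E
```

```text
pics
{'time_s': 0.0, 'joints': array([-1.54439415e+00,  3.13401926e-01,  1.49845735e+00,  3.15351423e-06,
        1.33099871e+00, -2.23412115e-01]), 'dq': array([ 0.00097056,  0.00142468,  0.00079438,  0.00131928, -0.00011546,
       -0.00118111]), 'tau': array([ 5.18978140e-04, -4.12269294e+01, -2.59742779e+01, -1.83358225e-04,
        4.14496768e-03,  6.50595631e-07]), 'eef_pos': array([ 129.76849062, -508.4454326 ,  238.75204007]), 'ee_rot': array([-6.29448974e-04,  9.92209088e-01,  1.24582206e-01,  6.37440419e-05]), 'force': array([-0.29929148,  0.79464756, -0.03818594]), 'wrist_torque': array([-0.01897464, -0.00592925, -0.05048894]), 'grip_force': 0.0, 'grip_width': 1.0019203803150414}
side 390.9936966609844 390.9936966609844 254.69928959514365 192.22815299755376 [ 0.49395159  2.61738766 -1.31323446] [ 521.61881401  -45.9885569  1521.5546705 ]
top 436.8853330128741 436.8853330128741 260.7596954511448 193.8826523442534 [ 2.18101829 -2.20125383  0.01206056] [ 128.00528109  618.10621249 1128.57407904]
```

View pics/side0.png

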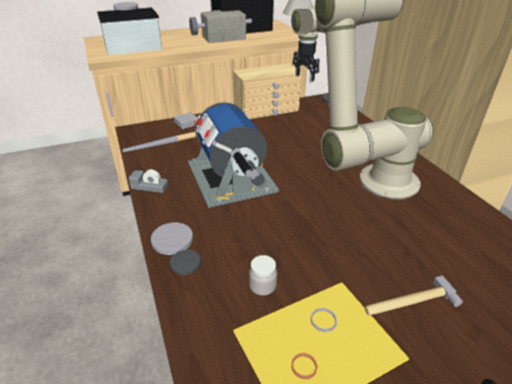

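View pics/top0.png

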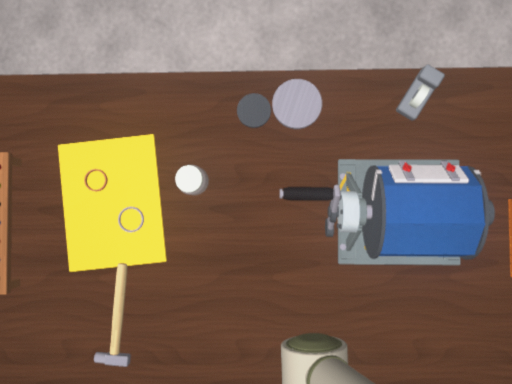

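Side view: polisher with its base at about (190-275, 150-200), handle dark near (245,168), hatch on the far side (205,130). Top view: base is columns 338-460, rows 159-264, and the black handle runs from (282,193) to (335,193).

Run:
```python
import cv2,numpy as np
a=cv2.imread("pics/side0.png")[90:215,170:295];b=cv2.imread("pics/top0.png")[145:285,270:500]
a=cv2.resize(a,None,fx=4.6,fy=4.6,interpolation=cv2.INTER_CUBIC)
cv2.imwrite("pics/side0c.png",a)
cv2.imwrite("pics/top0c.png",cv2.resize(b,None,fx=3.4,fy=3.4,interpolation=cv2.INTER_CUBIC))
```

```text
(no output)
```

View pics/side0c.png

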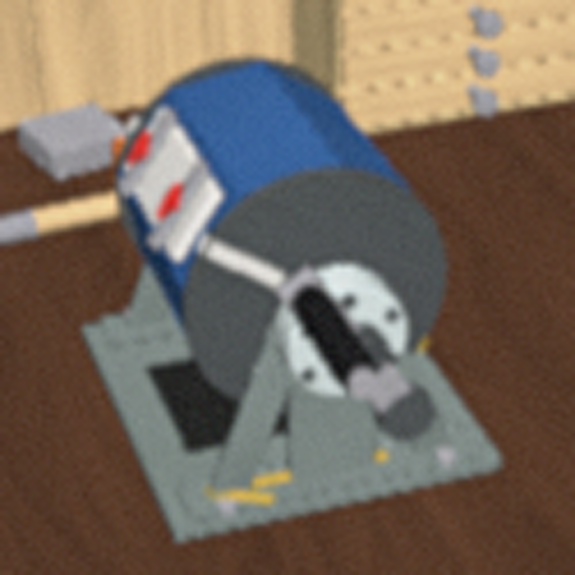

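View pics/top0c.png

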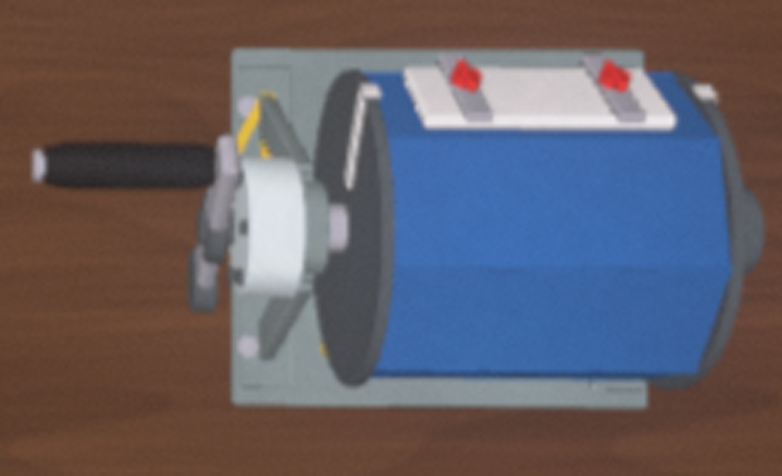

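```bash
cat > h.py <<'E'
import numpy as np,cv2
from rig import *
def cam(c): 
    K=np.array([[c["fx"],0,c["cx"]],[0,c["fy"],c["cy"]],[0,0,1]]);R=cv2.Rodrigues(np.array(c["rvec"]))[0];t=np.array(c["tvec"]);return K,R,t
def ray(C,p):
    K,R,t=C;d=R.T@np.linalg.inv(K)@np.array([p[0],p[1],1.]);return -R.T@t,d/np.linalg.norm(d)
def plane(C,p,z):
    o,d=ray(C,p);return o+d*(z-o[2])/d[2]
def proj(C,X): return cv2.projectPoints(np.array([X],float),cv2.Rodrigues(C[1])[0],C[2],C[0],None)[0].ravel()
def tri(C1,p1,C2,p2):
    o1,d1=ray(C1,p1);o2,d2=ray(C2,p2);s=np.linalg.lstsq(np.c_[d1,-d2],o2-o1,rcond=None)[0]
    a=o1+d1*s[0];b=o2+d2*s[1];return (a+b)/2,np.linalg.norm(a-b)
E
python3 - <<'E'
from h import *
np.set_printoptions(precision=1,suppress=True)
T=cam(capture("top"));S=cam(capture("side"))
print("cams",-T[1].T@T[2],-S[1].T@S[2])
tc=np.array([(232,48),(232,405),(643,50),(646,408)])/3.4+[270,145]
sc=np.array([(178,540),(500,463),(85,328)])/4.6+[170,90]
for z in(0,10,14):
    P=[plane(T,p,z) for p in tc];print(z,*P,"ctr",np.mean(P,0),"size",np.linalg.norm(P[0]-P[1]),np.linalg.norm(P[0]-P[2]))
    print("  side",*[plane(S,p,z) for p in sc])
for i,j in((0,0),(1,1),(2,2)): print("tri",*tri(T,tc[i],S,sc[j]))
cap=np.array([35,163])/3.4+[270,145]
se=[np.array(p)/4.6+[170,90] for p in((380,385),(355,380),(312,295),(300,285))]
te=[np.array(p)/3.4+[270,145] for p in((35,163),(45,163),(215,165))]
for n,t in zip(("cap","free","root"),te):
    for s in se: print(n,s,*tri(T,t,S,s))
E
```

```text
cams [ 578.3   94.2 1152.7] [946.7 968.4 869.1]
0 [709.5 -82.5   0. ] [434.  -78.4   0. ] [ 704.2 -397.8    0. ] [ 429.9 -393.2   -0. ] ctr [ 569.4 -238.    -0. ] size 275.47454585432547 315.24994752664736
  side [699.4 -91.7   0. ] [427.3 -93.3   0. ] [ 692.7 -416.3    0. ]
10 [708.3 -81.   10. ] [435.3 -76.9  10. ] [ 703.1 -393.5   10. ] [ 431.2 -389.    10. ] ctr [ 569.5 -235.1   10. ] size 273.0847822380636 312.5151291342938
  side [702.2 -79.5  10. ] [433.3 -81.1  10. ] [ 695.6 -400.4   10. ]
14 [707.9 -80.4  14. ] [435.8 -76.3  14. ] [ 702.7 -391.8   14. ] [ 431.7 -387.3   14. ] ctr [ 569.5 -233.9   14. ] size 272.12887679155875 311.4212017773523
  side [703.3 -74.6  14. ] [435.7 -76.2  14. ] [ 696.7 -394.    14. ]
tri [705.3 -79.7  11.2] 6.185861147518683
tri [435.7 -76.3  14. ] 0.1282433778991734
tri [ 700.  -389.    18.2] 4.766286804176388
cap [252.6 173.7] [606.7  78.3 228.2] 13.860943666248195
cap [247.2 172.6] [614.   75.3 231.4] 2.201649486537548
cap [237.8 154.1] [625.1  71.6 294.1] 30.874108513044696
cap [235.2 152. ] [628.4  70.6 301.4] 38.36579835347528
free [252.6 173.7] [605.7  72.5 224.4] 16.237414260537616
free [247.2 172.6] [613.   69.4 227.5] 0.07001393440862386
free [237.8 154.1] [624.3  66.  290.8] 28.920331086778532
free [235.2 152. ] [627.6  65.1 298.1] 36.47094917402593
root [252.6 173.7] [586.8 -33.4 156.6] 58.38725010880329
root [247.2 172.6] [594.8 -37.4 158.9] 40.3392654051444
root [237.8 154.1] [608.2 -34.4 231.5] 5.411348373166007
root [235.2 152. ] [611.9 -34.9 239.6] 3.2168165694062947
```

Polisher origin is about (569,-234) with yaw about -0.9°. Axle is about (572,21,170). The triangulated handle is about (612,21,228), radius 70 mm, q≈0.6, which agrees with the text. Moving now: raise and retract first, then swing over.

```bash
python3 -m handwheel '[[[0,48,38,0,0,9.4,1],[10,48,38,0,0,9.4,1],[20,48,36,0,0,9.4,1],[30,48,20,0,0,9.4,1],[35,50,10,0,0,9.4,1],[35,50,0,0,0,9.4,1],[35,50,0,0,0,9.4,1],[35,50,0,0,0,9.4,1]]]' 40
cat >> h.py <<'E'
A0=np.array([572.,21.,170.]);YAW=-0.015
EX=np.array([np.cos(YAW),np.sin(YAW),0]);EY=np.array([-np.sin(YAW),np.cos(YAW),0])
def cyl(C,p,r):
    o,d=ray(C,p);o=o-A0;ox,oz,dx,dz=o@EX,o[2],d@EX,d[2]
    a=dx*dx+dz*dz;b=ox*dx+oz*dz;c=ox*ox+oz*oz-r*r;D=b*b-a*c
    s=(-b-np.sqrt(max(D,0)))/a;X=o+s*d
    return np.arctan2(X@EX,X[2]),X@EY-(-255)
def barrel(name=None,img=None,c=None):
    c=c or capture("top");img=c["image"] if img is None else img
    if name: cv2.imwrite("pics/%s.png"%name,img[...,::-1])
    C=cam(c);hsv=cv2.cvtColor(img,cv2.COLOR_RGB2HSV);out=[]
    H,Sx,V=[hsv[...,i].astype(int) for i in range(3)]
    roi=np.zeros(H.shape,bool);roi[135:290,382:492]=1
    for lab,m,r in(("red",((H<8)|(H>172))&(Sx>150)&(V>90),116),("white",(Sx<40)&(V>185),105),("yel",(H>20)&(H<35)&(Sx>120)&(V>90),97)):
        n,L,st,ce=cv2.connectedComponentsWithStats((m&roi).astype(np.uint8))
        for i in range(1,n):
            if st[i,4]>=12: th,y=cyl(C,ce[i],r);out.append((lab,int(st[i,4]),[int(v) for v in ce[i]],round(th,3),round(y)))
    return out
E
python3 - <<'E'
from h import *
c=capture("top")
print(*barrel(img=cv2.imread("pics/top0.png")[...,::-1].copy(),c=c),sep="\n")
E
```

```text
time_s: 1.2
eef_pos: [330.2, -115.4, 381.0]
ee_rot: [0.0, 0.708, 0.706, 0.0]
force: [1.7, -1.7, -0.0]
grip_width: 1.0
grip_force: 0.0
('red', 39, [406, 167], np.float64(0.961), 48)
('red', 42, [450, 167], np.float64(0.963), -43)
('white', 942, [426, 174], np.float64(0.867), 6)
```

```bash
python3 -m handwheel '[[[35,18,-4,0,0,0,1],[35,18,-4,0,0,0,1],[35,18,-4,0,0,0,1],[35,18,-4,0,0,0,1],[35,18,-4,0,0,0,1],[35,18,-4,0,0,0,1],[35,18,-4,0,0,0,1],[37,16,-4,0,0,0,1]]]'
python3 -m handwheel '[[[0,0,-40,0,0,0,1],[0,0,-40,0,0,0,1],[0,0,0,0,0,0,1]]]'
python3 - <<'E'
from h import *
a=capture("top")["image"][130:290,260:500];b=capture("side")["image"][70:215,170:387]
f=lambda i:cv2.resize(i,(528,int(528*i.shape[0]/i.shape[1])),interpolation=cv2.INTER_CUBIC)
a,b=f(a),f(b);v=np.vstack([a[:250+100],b]);v=cv2.resize(v,None,fx=.84,fy=.84);print(v.shape)
cv2.imwrite("pics/p1.png",v[...,::-1])
E
```

```text
time_s: 2.25
eef_pos: [612.6, 25.4, 348.6]
ee_rot: [-0.0, 0.71, 0.704, -0.0]
force: [-0.1, -0.4, 0.7]
grip_width: 0.997
grip_force: 0.0
time_s: 2.62
eef_pos: [610.6, 24.8, 266.2]
ee_rot: [-0.002, 0.71, 0.704, -0.002]
force: [0.7, -0.3, 0.9]
grip_width: 0.999
grip_force: 0.0
(590, 444, 3)
```

View pics/p1.png

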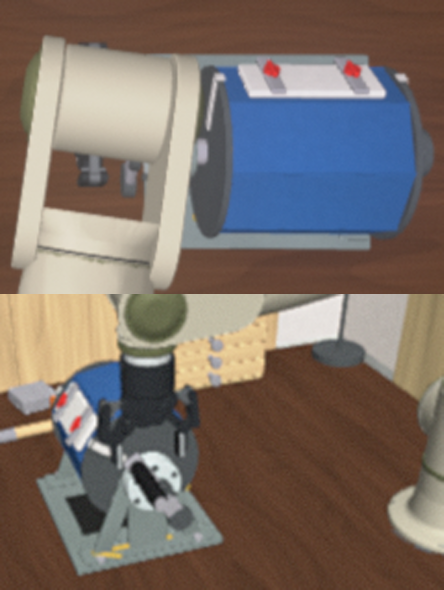

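Pictures show the open gripper straddling the handle line, in line with the sleeve and above it. The wrist is wide, so I'll grip 15 mm further out along the sleeve.

```bash
python3 -m handwheel '[[[0,13,-10,0,0,0,1],[0,0,-25,0,0,0,1],[1,0,-16,0,0,0,1],[0,0,0,0,0,0,-1],[0,0,0,0,0,0,-1],[0,0,0,0,0,0,-1],[0,0,0,0,0,0,-1]]]' 40
python3 - <<'E'
from h import *
s=sense();print(s["time_s"],s["eef_pos"],s["force"],s["grip_width"]*85,s["grip_force"],s["joints"])
i=capture("side")["image"][70:215,170:320]
cv2.imwrite("pics/p2.png",cv2.resize(i,None,fx=3.6,fy=3.6,interpolation=cv2.INTER_CUBIC)[...,::-1])
E
```

```text
time_s: 3.6
eef_pos: [612.9, 37.7, 218.7]
ee_rot: [0.001, 0.71, 0.704, 0.001]
force: [1.6, 1.1, 2.5]
grip_width: 0.328
grip_force: 39.3
3.6 [612.94612498  37.67913459 218.66651443] [1.62202199 1.08519366 2.45480253] 27.84515085934312 39.29785430431366 [-1.29197298e-01  5.25190521e-01  1.24008184e+00  1.48262830e-04
  1.37446647e+00 -1.20529159e-01]
```

View pics/p2.png

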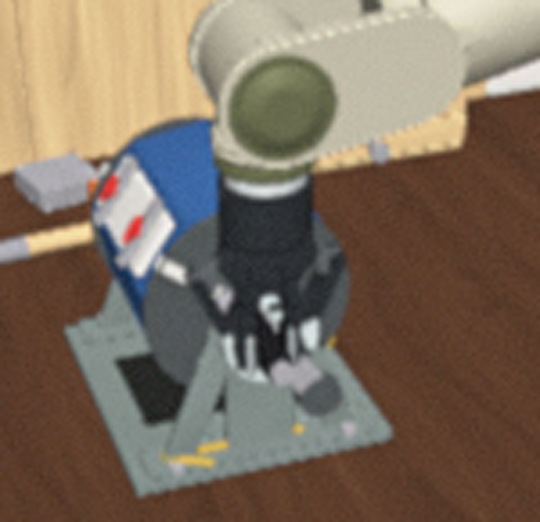

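Gripped: opening is about 28 mm on the 29 mm sleeve, 39 N. Next, a row planner.

```bash
cat > plan.py <<'E'
import numpy as np,json
R=70.
def plan(q0,dqs,corr=(0,0),n=8):
    # rows from commanded q0; rounding carried on. corr = extra (x,z) shift spread over the first row
    P=lambda q:np.array([R*np.sin(q)*np.cos(.015),-R*np.sin(q)*.015,R*np.cos(q)])
    q=q0+np.r_[0,np.cumsum(dqs)];p=np.array([P(a) for a in q]);p[1:]+= [corr[0],0,corr[1]]
    r=np.round((p-p[0])*2)/2;d=np.diff(r,axis=0)
    rows=[[float(f"{v:g}") for v in x] for x in d]
    for i in range(0,len(rows),n): print("["+",".join("[%g,%g,%g,0,0,0,-1]"%tuple(v) for v in rows[i:i+n])+"]  q->%.3f"%q[min(i+n,len(rows))])
E
python3 -c "
from plan import *
plan(.61,[.1,.2,.3,.4]+[.48]*24,n=4)"
```

```text
[[5.5,-0,-4.5,0,0,0,-1],[9.5,0,-10,0,0,0,-1],[10.5,-0.5,-18,0,0,0,-1],[4.5,0,-27.5,0,0,0,-1]]  q->1.610
[[-9.5,0,-32,0,0,0,-1],[-22.5,0.5,-24,0,0,0,-1],[-31.5,0.5,-11,0,0,0,-1],[-33,0.5,5,0,0,0,-1]]  q->3.530
[[-27,0.5,19.5,0,0,0,-1],[-15,0,29.5,0,0,0,-1],[0.5,0,33.5,0,0,0,-1],[16,0,29,0,0,0,-1]]  q->5.450
[[27.5,-0.5,19,0,0,0,-1],[33.5,-0.5,3.5,0,0,0,-1],[31,-0.5,-12,0,0,0,-1],[22,-0.5,-25,0,0,0,-1]]  q->7.370
[[8,0,-32,0,0,0,-1],[-8,0,-32.5,0,0,0,-1],[-21.5,0.5,-25,0,0,0,-1],[-31,0.5,-12,0,0,0,-1]]  q->9.290
[[-33.5,0.5,3.5,0,0,0,-1],[-27.5,0.5,18,0,0,0,-1],[-16,0,29.5,0,0,0,-1],[-1,0,33,0,0,0,-1]]  q->11.210
[[14.5,0,30,0,0,0,-1],[27,-0.5,19.5,0,0,0,-1],[33,-0.5,5.5,0,0,0,-1],[31.5,-0.5,-10.5,0,0,0,-1]]  q->13.130
```

```bash
cat > m.py <<'E'
import sys,json
from h import *
s=sense();b=barrel();p=s["eef_pos"]
q=np.arctan2(p[0]-572,p[2]-160.5)
rec=dict(t=s["time_s"],q=q,b=[(x[0],x[1],float(x[3]),float(x[4])) for x in b])
open("log.txt","a").write(json.dumps(rec)+"\n")
print("t%.2f q%.3f r%.1f tcp"%(s["time_s"],q,np.hypot(p[0]-572,p[2]-160.5)),p.round(1),"F",s["force"].round(0),[(x[0],x[1],float(x[3]),x[4]) for x in b])
E
python3 -m handwheel '[[[5.5,0,-4.5,0,0,0,-1],[9.5,0,-10,0,0,0,-1],[10.5,-0.5,-18,0,0,0,-1],[4.5,0,-27.5,0,0,0,-1]]]' 40 | grep -E "force"; python3 m.py
python3 -m handwheel '[[[-9.5,0,-32,0,0,0,-1],[-22.5,0.5,-24,0,0,0,-1],[-31.5,0.5,-11,0,0,0,-1],[-33,0.5,5,0,0,0,-1]]]' | grep -E "force"; python3 m.py
```

```text
force: [-8.0, -1.4, 3.2]
grip_force: 40.1
t4.15 q1.622 r71.8 tcp [643.7  37.3 156.8] F [-8. -1.  3.] [('red', 41, 1.017, 47), ('red', 41, 1.022, -43), ('white', 871, 0.91, 6)]
force: [11.9, -0.0, 29.0]
grip_force: 44.1
t4.70 q-2.761 r69.9 tcp [546.   38.5  95.6] F [12. -0. 29.] [('red', 26, 1.456, 48), ('red', 30, 1.456, -43), ('white', 342, 1.219, 2)]
```

```bash
python3 -m handwheel '[[[-27,0.5,19.5,0,0,0,-1],[-15,0,29.5,0,0,0,-1],[0.5,0,33.5,0,0,0,-1],[16,0,29,0,0,0,-1]]]' | grep -E "force"; python3 m.py
python3 -m handwheel '[[[27.5,-0.5,19,0,0,0,-1],[33.5,-0.5,3.5,0,0,0,-1],[31,-0.5,-12,0,0,0,-1],[22,-0.5,-25,0,0,0,-1]]]' | grep -E "force"; python3 m.py
python3 -m handwheel '[[[8,0,-32,0,0,0,-1],[-8,0,-32.5,0,0,0,-1],[-21.5,0.5,-25,0,0,0,-1],[-31,0.5,-12,0,0,0,-1]]]' | grep -E "force"; python3 m.py
```

```text
force: [23.1, -4.6, -22.0]
grip_force: 40.8
t5.25 q-0.829 r69.8 tcp [520.5  38.9 207.7] F [ 23.  -5. -22.] [('yel', 166, -0.835, -3), ('yel', 21, -0.968, -105)]
force: [-7.8, 0.1, -2.3]
grip_force: 44.1
t5.80 q1.108 r71.8 tcp [636.3  37.3 192.6] F [-8.  0. -2.] [('yel', 24, 0.258, 102), ('yel', 36, 0.258, -104), ('yel', 311, 0.238, 0)]
force: [-5.4, -1.5, 40.8]
grip_force: 48.5
t6.35 q3.017 r70.9 tcp [580.8  38.   90.2] F [-5. -2. 41.] [('red', 12, -1.234, 63), ('red', 17, -1.232, -23), ('white', 215, -1.239, 10)]
```

Forces show the commanded circle slightly too large and too low, so I'll trim it to R 69 with the centre at +1.5/+2. Hatch readings past ±90° need the far-side intersection, since their y gives them away. I'll fit a dynamic model after a few more samples.

```bash
sed -i 's/^R=70\./R=69./' plan.py; python3 -c "
from plan import *
plan(9.29,[.48]*20,corr=(1.5,1.5),n=4)"
```

```text
[[-31,0.5,5,0,0,0,-1],[-27.5,0.5,18,0,0,0,-1],[-16,0,29,0,0,0,-1],[-0.5,0,32.5,0,0,0,-1]]  q->11.210
[[14,0,29.5,0,0,0,-1],[26.5,-0.5,19.5,0,0,0,-1],[32.5,-0.5,5,0,0,0,-1],[31,-0.5,-10.5,0,0,0,-1]]  q->13.130
[[23,-0.5,-23.5,0,0,0,-1],[9,0,-31.5,0,0,0,-1],[-6,0,-32,0,0,0,-1],[-20.5,0.5,-25.5,0,0,0,-1]]  q->15.050
[[-30,0.5,-13.5,0,0,0,-1],[-33,0.5,2,0,0,0,-1],[-28,0.5,17,0,0,0,-1],[-17,0,28,0,0,0,-1]]  q->16.970
[[-2.5,0,32.5,0,0,0,-1],[13.5,0,30,0,0,0,-1],[25.5,-0.5,21,0,0,0,-1],[32,-0.5,6.5,0,0,0,-1]]  q->18.890
```

```bash
python3 -m handwheel '[[[-31,0.5,6,0,0,0,-1],[-27.5,0.5,18,0,0,0,-1],[-16,0,29,0,0,0,-1],[-0.5,0,32.5,0,0,0,-1]]]' >/dev/null; python3 m.py
python3 -m handwheel '[[[14,0,29.5,0,0,0,-1],[26.5,-0.5,19.5,0,0,0,-1],[32.5,-0.5,5,0,0,0,-1],[31,-0.5,-10.5,0,0,0,-1]]]' >/dev/null; python3 m.py
python3 -m handwheel '[[[23,-0.5,-23.5,0,0,0,-1],[9,0,-31.5,0,0,0,-1],[-6,0,-32,0,0,0,-1],[-20.5,0.5,-25.5,0,0,0,-1]]]' >/dev/null; python3 m.py
python3 -m handwheel '[[[-30,0.5,-13.5,0,0,0,-1],[-33,0.5,2,0,0,0,-1],[-28,0.5,17,0,0,0,-1],[-17,0,28,0,0,0,-1]]]' >/dev/null; python3 m.py
python3 -m handwheel '[[[-2.5,0,32.5,0,0,0,-1],[13.5,0,30,0,0,0,-1],[25.5,-0.5,21,0,0,0,-1],[32,-0.5,6.5,0,0,0,-1]]]' >/dev/null; python3 m.py
```

```text
t6.90 q-1.343 r69.0 tcp [504.8  39.1 176.1] F [14. -2. -5.] [('red', 59, -0.487, 48), ('red', 61, -0.485, -41), ('white', 338, -0.455, 66), ('white', 987, -0.459, 1), ('white', 242, -0.457, -62), ('white', 18, -0.496, 103), ('white', 24, -0.487, -99)]
t7.45 q0.590 r71.5 tcp [611.8  37.7 219.9] F [ -8.  -2. -11.] [('red', 64, 0.464, 48), ('red', 63, 0.461, -42), ('white', 371, 0.444, 65), ('white', 1038, 0.445, 1), ('white', 253, 0.438, -62), ('white', 21, 0.463, 103), ('white', 27, 0.474, -101)]
t8.00 q2.469 r71.1 tcp [616.3  37.7 104.9] F [-10.  -3.  13.] [('red', 29, 1.457, 44), ('red', 31, 1.457, -48), ('white', 332, 1.1, 1)]
t8.55 q-1.871 r68.7 tcp [506.3  39.1 140.2] F [13. -1.  2.] [('yel', 195, -0.754, 8), ('yel', 24, -0.86, -104)]
t9.10 q0.077 r71.1 tcp [577.4  38.1 231.4] F [ -2.  -3. -25.] [('yel', 21, 0.437, 101), ('yel', 33, 0.45, -104), ('yel', 297, 0.398, 2)]
```

```bash
cat > fit.py <<'E'
import numpy as np
from scipy.optimize import least_squares
# crank: list of (duration, dq)
W=2*np.pi
segs=[]  # filled below: calls, each list of dq, followed by .05 hold
calls=[[.1,.2,.3,.4]]+[[.48]*4]*9
meas=[(4.15,.95,.06),(4.70,1.38,.08),(5.25,2.31,.06),(5.80,3.38,.05),(6.35,4.36,.12),(6.90,W-.46,.03),(7.45,W+.445,.03),(8.0,W+1.42,.1),(8.55,W+2.39,.06),(9.10,W+3.54,.05)]
exec(open("more.py").read()) if __import__("os").path.exists("more.py") else None
H=.0125
def wc_series(calls):
    w=[]
    for c in calls:
        for d in c: w+=[d/.125]*10
        w+=[0]*4
    w=np.array(w);a=H/(H+.02)   # small servo lag
    for i in range(1,len(w)): w[i]=w[i-1]+a*(w[i]-w[i-1])
    return w
def sim(p,wc,th,w):
    G,phi,J,c,d0,d1=p[:6];T=[th];V=[w]
    for u in wc:
        tq=c*(u-w)-d1*w+G*np.sin(th-phi)
        if abs(w)<1e-3 and abs(tq)<d0: w=0.
        else:
            s=np.sign(w) if abs(w)>=1e-3 else np.sign(tq)
            wn=w+H/J*(tq-s*d0); w=0. if wn*s<0 else wn
        th+=H*w;T.append(th);V.append(w)
    return np.array(T),np.array(V)
T0=3.65
def res(p):
    th,_=sim(p,wc_series(calls),p[6],0.)
    r=[(th[min(int(round((t-T0)/H)),len(th)-1)]-m)/s for t,m,s in meas]
    return np.r_[r,(p[0]-.0305)/.002,(p[2]-.03)/.003,(p[3]-.04)/.002,(p[4]-.04)/.003,(p[5]-.01)/.001,(p[6]-.9)/.05]
def fit():
    best=None
    for ph in np.arange(0,W,.8):
        s=least_squares(res,[.0305,ph,.03,.04,.04,.01,.9],x_scale=[.003,.3,.003,.003,.003,.001,.05],diff_step=1e-3)
        if best is None or s.cost<best.cost: best=s
    return best
if __name__=="__main__":
    np.set_printoptions(precision=4,suppress=True)
    b=fit();p=b.x;print(b.cost,p);print("res",b.fun)
    th,v=sim(p,wc_series(calls),p[6],0.);print("end",th[-1],v[-1]);print("v/0.25s",v[::20].round(2))
    np.savez("fit.npz",p=p,th=th[-1],v=v[-1])
E
python3 fit.py
```

```text
4.747122600275068 [0.03   1.4799 0.0298 0.0403 0.04   0.0101 0.9135]
res [ 0.1708  0.285  -1.0918  0.0223  2.4502 -0.7468  0.5759 -0.7222 -0.6271
  0.4436 -0.2597 -0.0599  0.1604  0.0005  0.129   0.2708]
end 9.96363686811705 2.3013854501997897
v/0.25s [0.   0.02 0.39 0.75 1.23 1.39 1.78 1.88 2.21 2.21 2.36 2.19 2.08 1.98
 1.7  1.7  1.54 1.7  1.66 1.94 1.98 2.28 2.3 ]
```

```bash
cat > mpc.py <<'E'
import sys,numpy as np
from fit import *
from plan import plan
def mpc(p,th,v,sizes,vt=2.09,q0=0,wprev=None,lo=.15,hi=.62):
    k=np.cumsum([0]+sizes)
    sp=lambda x:[list(x[k[i]:k[i+1]]) for i in range(len(sizes))]
    def f(x):
        V=sim(p,wc_series(sp(x)),th,v)[1][1:]
        return np.r_[(V-vt)*.5,(np.diff(x))*.6]
    s=least_squares(f,[.45]*k[-1],bounds=(lo,hi),diff_step=1e-3)
    x=np.round(s.x,3);T,V=sim(p,wc_series(sp(x)),th,v)
    print("dq",x.tolist());print("v min/max",V.min().round(2),V.max().round(2),"end",T[-1].round(3),V[-1].round(2));plan(q0,x);return x
if __name__=="__main__":
    d=np.load("fit.npz");mpc(d["p"],float(d["th"]),float(d["v"]),eval(sys.argv[2]),q0=float(sys.argv[1]))
E
python3 mpc.py 18.89 [8,8,8]
```

```text
dq [0.251, 0.406, 0.438, 0.453, 0.473, 0.494, 0.546, 0.62, 0.62, 0.575, 0.535, 0.524, 0.508, 0.483, 0.47, 0.526, 0.497, 0.392, 0.366, 0.361, 0.358, 0.358, 0.371, 0.412]
v min/max 1.97 2.3 end 16.552 1.99
[[17,-0.5,-3,0,0,0,-1],[24.5,0,-13,0,0,0,-1],[18.5,-0.5,-24,0,0,0,-1],[6,0,-30,0,0,0,-1],[-8,0,-31.5,0,0,0,-1],[-22.5,0.5,-25,0,0,0,-1],[-35.5,0.5,-11.5,0,0,0,-1],[-40.5,0.5,11.5,0,0,0,-1]]  q->22.571
[[-26.5,0.5,32.5,0,0,0,-1],[-3.5,0,39,0,0,0,-1],[16.5,0,32.5,0,0,0,-1],[30.5,-0.5,19.5,0,0,0,-1],[34.5,-0.5,1.5,0,0,0,-1],[30,-0.5,-14,0,0,0,-1],[19.5,-0.5,-25.5,0,0,0,-1],[5.5,0,-35.5,0,0,0,-1]]  q->26.812
[[-12,0,-31.5,0,0,0,-1],[-19.5,0.5,-19,0,0,0,-1],[-23,0.5,-9.5,0,0,0,-1],[-25,0,-0.5,0,0,0,-1],[-23,0.5,8,0,0,0,-1],[-19,0.5,15.5,0,0,0,-1],[-12.5,0,22,0,0,0,-1],[-3.5,0,28,0,0,0,-1]]  q->29.927
```

```bash
python3 -m handwheel '[[[17,-0.5,-3,0,0,0,-1],[24.5,0,-13,0,0,0,-1],[18.5,-0.5,-24,0,0,0,-1],[6,0,-30,0,0,0,-1],[-8,0,-31.5,0,0,0,-1],[-22.5,0.5,-25,0,0,0,-1],[-35.5,0.5,-11.5,0,0,0,-1],[-40.5,0.5,11.5,0,0,0,-1]]]' >/dev/null; python3 m.py
python3 -m handwheel '[[[-26.5,0.5,32.5,0,0,0,-1],[-3.5,0,39,0,0,0,-1],[16.5,0,32.5,0,0,0,-1],[30.5,-0.5,19.5,0,0,0,-1],[34.5,-0.5,1.5,0,0,0,-1],[30,-0.5,-14,0,0,0,-1],[19.5,-0.5,-25.5,0,0,0,-1],[5.5,0,-35.5,0,0,0,-1]]]' >/dev/null; python3 m.py
python3 -m handwheel '[[[-12,0,-31.5,0,0,0,-1],[-19.5,0.5,-19,0,0,0,-1],[-23,0.5,-9.5,0,0,0,-1],[-25,0,-0.5,0,0,0,-1],[-23,0.5,8,0,0,0,-1],[-19,0.5,15.5,0,0,0,-1],[-12.5,0,22,0,0,0,-1],[-3.5,0,28,0,0,0,-1]]]' >/dev/null; python3 m.py
```

```text
t10.15 q-2.569 r69.6 tcp [534.3  38.6 102. ] F [16. -0. 23.] [('red', 57, -0.519, 49), ('red', 60, -0.517, -41), ('white', 320, -0.489, 67), ('white', 986, -0.494, 1), ('white', 228, -0.496, -62), ('white', 14, -0.526, 103), ('white', 24, -0.515, -99)]
t11.20 q1.670 r72.0 tcp [643.7  37.2 153.3] F [-18.  -2.   4.] [('red', 12, 1.456, 54), ('red', 13, 1.456, -34), ('white', 260, 1.467, 0)]
t12.25 q-1.470 r68.7 tcp [503.6  39.1 167.4] F [ 8. -3. -2.] [('yel', 31, 0.777, -106), ('yel', 219, 0.691, 2)]
```

```bash
cat > more.py <<'E'
calls=calls+[[0.251, 0.406, 0.438, 0.453, 0.473, 0.494, 0.546, 0.62], [0.62, 0.575, 0.535, 0.524, 0.508, 0.483, 0.47, 0.526], [0.497, 0.392, 0.366, 0.361, 0.358, 0.358, 0.371, 0.412]]
meas=meas+[(10.15,2*W-.49,.03),(11.20,2*W+1.65,.12),(12.25,2*W+np.pi+.691,.05)]
meas[4]=(6.35,4.45,.25)
E
python3 fit.py; python3 mpc.py 29.927 [16,16,16,8]
```

```text
2.215399878774681 [0.0305 1.4565 0.0296 0.0401 0.0398 0.0101 0.9108]
res [ 0.1352  0.3009 -0.9532  0.3802  0.9006 -0.307   0.6811 -0.7388 -0.6211
  0.5747 -0.6161  0.1071  0.3878 -0.023  -0.1475  0.0654 -0.0703  0.1336
  0.2164]
end 16.521097601993407 1.993897882472419
v/0.25s [0.   0.02 0.39 0.76 1.24 1.41 1.79 1.9  2.23 2.22 2.36 2.18 2.06 1.96
 1.68 1.68 1.53 1.69 1.66 1.95 1.99 2.29 2.31 2.05 2.07 2.06 2.19 2.06
 2.08 2.07 2.13 2.08 2.09 2.09 2.1 ]
dq [0.465, 0.428, 0.45, 0.479, 0.502, 0.521, 0.535, 0.544, 0.546, 0.542, 0.532, 0.517, 0.495, 0.467, 0.453, 0.506, 0.478, 0.379, 0.357, 0.356, 0.357, 0.363, 0.375, 0.393, 0.414, 0.438, 0.463, 0.487, 0.506, 0.524, 0.576, 0.62, 0.62, 0.572, 0.519, 0.499, 0.479, 0.455, 0.43, 0.407, 0.387, 0.371, 0.36, 0.356, 0.357, 0.36, 0.384, 0.487, 0.516, 0.461, 0.475, 0.502, 0.522, 0.533, 0.547, 0.592]
v min/max 1.95 2.2 end 31.559 1.95
[[10,-0,30,0,0,0,-1],[20,-0.5,21.5,0,0,0,-1],[28.5,-0.5,11,0,0,0,-1],[33,-0.5,-3,0,0,0,-1],[28.5,-0.5,-19,0,0,0,-1],[16,0,-31.5,0,0,0,-1],[-2,0,-36.5,0,0,0,-1],[-20.5,0.5,-30.5,0,0,0,-1]]  q->33.851
[[-33.5,0.5,-16,0,0
[... 464 characters left out ...]
0,-1],[20,-0.5,28.5,0,0,0,-1],[32,-0.5,15,0,0,0,-1],[39,-0.5,-4,0,0,0,-1],[32.5,-0.5,-27,0,0,0,-1]]  q->44.995
[[10,0,-41,0,0,0,-1],[-13,0,-36.5,0,0,0,-1],[-27.5,0.5,-22,0,0,0,-1],[-34,0.5,-6,0,0,0,-1],[-31,0.5,10.5,0,0,0,-1],[-22,0.5,22,0,0,0,-1],[-9.5,0,27.5,0,0,0,-1],[2,0,28,0,0,0,-1]]  q->48.976
[[12,0,23.5,0,0,0,-1],[19.5,-0.5,17,0,0,0,-1],[23,-0.5,8.5,0,0,0,-1],[24.5,0,-0.5,0,0,0,-1],[23,-0.5,-8.5,0,0,0,-1],[18.5,-0.5,-16.5,0,0,0,-1],[12,0,-23,0,0,0,-1],[1.5,0,-33.5,0,0,0,-1]]  q->52.038
[[-16,0,-31.5,0,0,0,-1],[-25.5,0.5,-18.5,0,0,0,-1],[-32,0.5,-5,0,0,0,-1],[-32.5,0.5,11.5,0,0,0,-1],[-23.5,0.5,26.5,0,0,0,-1],[-7,0,35.5,0,0,0,-1],[12.5,-0,35,0,0,0,-1],[32,-0.5,25,0,0,0,-1]]  q->56.186
```

The fit is tight, with predicted speed 1.95–2.2. Running the sustained stretch.

```bash
python3 -m handwheel '[[[10,0,30,0,0,0,-1],[20,-0.5,21.5,0,0,0,-1],[28.5,-0.5,11,0,0,0,-1],[33,-0.5,-3,0,0,0,-1],[28.5,-0.5,-19,0,0,0,-1],[16,0,-31.5,0,0,0,-1],[-2,0,-36.5,0,0,0,-1],[-20.5,0.5,-30.5,0,0,0,-1]]]' |grep -E "pos|^force"
python3 -m handwheel '[[[-33.5,0.5,-16,0,0,0,-1],[-37,0.5,4.5,0,0,0,-1],[-29,0.5,21.5,0,0,0,-1],[-13.5,0,32.5,0,0,0,-1],[3.5,0,34,0,0,0,-1],[18,-0.5,26.5,0,0,0,-1],[26.5,0,15.5,0,0,0,-1],[34.5,-0.5,1.5,0,0,0,-1]]]' >/dev/null; python3 m.py
python3 -m handwheel '[[[29.5,-0.5,-14.5,0,0,0,-1],[16.5,-0.5,-20,0,0,0,-1],[8,0,-23,0,0,0,-1],[-0.5,0,-24.5,0,0,0,-1],[-9.5,0,-22.5,0,0,0,-1],[-17,0.5,-18.5,0,0,0,-1],[-23,0,-11,0,0,0,-1],[-27,0.5,-2,0,0,0,-1]]]' |grep -E "pos|^force"
python3 -m handwheel '[[[-26.5,0.5,9,0,0,0,-1],[-22,0.5,21,0,0,0,-1],[-11,0,29.5,0,0,0,-1],[3.5,0,33,0,0,0,-1],[20,-0.5,28.5,0,0,0,-1],[32,-0.5,15,0,0,0,-1],[39,-0.5,-4,0,0,0,-1],[32.5,-0.5,-27,0,0,0,-1]]]' >/dev/null; python3 m.py
```

```text
eef_pos: [619.8, 37.6, 107.7]
force: [-10.6, -3.5, 14.3]
t14.30 q0.237 r71.4 tcp [588.8  37.9 229.9] F [ -5.  -5. -24.] [('white', 170, 1.466, 9), ('yel', 12, -1.192, 69), ('yel', 50, -1.185, -14)]
eef_pos: [563.3, 38.3, 91.3]
force: [1.6, -1.7, 12.3]
t16.35 q1.016 r72.2 tcp [633.3  37.4 198.5] F [-21.  -4. -12.] [('red', 68, -0.189, 48), ('red', 72, -0.189, -42), ('white', 412, -0.178, 65), ('white', 1131, -0.177, 1), ('white', 283, -0.172, -61), ('white', 29, -0.184, 104), ('white', 28, -0.191, -99)]
```

```bash
cat >> more.py <<'E'
calls=calls+[[0.465, 0.428, 0.45, 0.479, 0.502, 0.521, 0.535, 0.544, 0.546, 0.542, 0.532, 0.517, 0.495, 0.467, 0.453, 0.506], [0.478, 0.379, 0.357, 0.356, 0.357, 0.363, 0.375, 0.393, 0.414, 0.438, 0.463, 0.487, 0.506, 0.524, 0.576, 0.62]]
meas=meas+[(14.30,3*W+1.8,.15),(16.35,4*W-.178,.02)]
E
python3 fit.py; python3 mpc.py 44.995 [16,8]
```

```text
2.2256779054688938 [0.0305 1.4641 0.0295 0.0401 0.0398 0.0101 0.9112]
res [ 0.1379  0.2922 -0.9875  0.3174  0.8914 -0.3138  0.7154 -0.7301 -0.6236
  0.5584 -0.5613  0.1323  0.4359  0.0719 -0.047  -0.0169 -0.1633  0.0701
 -0.0695  0.1237  0.2246]
end 25.059749901451603 2.0331678716550203
v/0.25s [0.   0.02 0.39 0.76 1.23 1.4  1.79 1.9  2.23 2.22 2.36 2.19 2.06 1.97
 1.68 1.69 1.53 1.69 1.66 1.95 1.99 2.29 2.31 2.05 2.07 2.07 2.19 2.06
 2.08 2.07 2.13 2.08 2.09 2.09 2.1  2.   2.05 2.07 2.08 2.09 2.08 2.08
 2.07 1.99 2.08 2.07 2.08 2.1  2.11 2.11 2.12 2.03]
dq [0.58, 0.536, 0.52, 0.504, 0.483, 0.458, 0.433, 0.41, 0.389, 0.372, 0.361, 0.356, 0.356, 0.359, 0.382, 0.484, 0.512, 0.457, 0.472, 0.5, 0.52, 0.531, 0.546, 0.592]
v min/max 1.95 2.18 end 31.534 1.95
[[10.5,-0,-38,0,0,0,-1],[-10.5,0,-35,0,0,0,-1],[-26,0.5,-24.5,0,0,0,-1],[-33.5,0.5,-8,0,0,0,-1],[-31.5,0.5,8,0,0,0,-1],[-23.5,0,21,0,0,0,-1],[-12,0.5,27,0,0,0,-1],[0.5,0,28.5,0,0,0,-1]]  q->48.919
[[11,-0.5,24,0,0,0,-1],[18.5,0,18,0,0,0,-1],[22.5,-0.5,9.5,0,0,0,-1],[24.5,-0.5,1.5,0,0,0,-1],[23.5,0,-7.5,0,0,0,-1],[19,-0.5,-15.5,0,0,0,-1],[13.5,-0,-22.5,0,0,0,-1],[3.5,0,-33,0,0,0,-1]]  q->51.978
[[-14,0,-32,0,0,0,-1],[-24,0.5,-20,0,0,0,-1],[-31.5,0.5,-7,0,0,0,-1],[-33,0.5,9,0,0,0,-1],[-25,0.5,24.5,0,0,0,-1],[-10,0,35,0,0,0,-1],[9.5,0,36,0,0,0,-1],[30,-0.5,27,0,0,0,-1]]  q->56.108
```

```bash
python3 -m handwheel '[[[10.5,0,-38,0,0,0,-1],[-10.5,0,-35,0,0,0,-1],[-26,0.5,-24.5,0,0,0,-1],[-33.5,0.5,-8,0,0,0,-1],[-31.5,0.5,8,0,0,0,-1],[-23.5,0,21,0,0,0,-1],[-12,0.5,27,0,0,0,-1],[0.5,0,28.5,0,0,0,-1]]]' >/dev/null
python3 -m handwheel '[[[11,-0.5,24,0,0,0,-1],[18.5,0,18,0,0,0,-1],[22.5,-0.5,9.5,0,0,0,-1],[24.5,-0.5,1.5,0,0,0,-1],[23.5,0,-7.5,0,0,0,-1],[19,-0.5,-15.5,0,0,0,-1],[13.5,0,-22.5,0,0,0,-1],[3.5,0,-33,0,0,0,-1]]]' >/dev/null; python3 m.py
cat >> more.py <<'E'
calls=calls+[[0.58, 0.536, 0.52, 0.504, 0.483, 0.458, 0.433, 0.41, 0.389, 0.372, 0.361, 0.356, 0.356, 0.359, 0.382, 0.484]]
E
python3 fit.py | grep end
cat > stop.py <<'E'
from mpc import *
d=np.load("fit.npz");p=d["p"];th=float(d["th"]);v=float(d["v"])
# a few full rows, then ramp down n rows: scan
tgt=5*W
def run(x): 
    T,V=sim(p,np.r_[wc_series([list(x)]),np.zeros(120)],th,v);return T[-1],V
for n in (3,4,5,6,7,8):
    g=lambda s:run(np.r_[[.48]*n,s*np.array([.9,.7,.5,.35,.2])])[0]-tgt
    print(n,g(.48),g(.2),g(0.))
E
python3 stop.py
```

```text
t18.40 q1.693 r71.9 tcp [643.4  37.3 151.7] F [-15.  -2.   3.] [('yel', 21, 0.999, -107), ('yel', 159, 0.863, -4)]
end 29.264759669768484 2.047877938997462
3 -0.20410238446965323 -0.5606261564489898 -0.7711852949460685
4 0.01839813853947092 -0.33594169014556385 -0.5382847716286925
5 0.24167592318064024 -0.11300796036648464 -0.30906546439166505
6 0.46814310444759144 0.10978702879430813 -0.08247743662524698
7 0.7008099391715632 0.3345765514710308 0.14298044344182514
8 0.9435251928856729 0.5640330109489966 0.3692649495850233
```

```bash
python3 -c "
from plan import *
plan(51.978,[.48]*4+[.405,.315,.225,.16,.09])"
```

```text
[[-12,0,-30.5,0,0,0,-1],[-25,0.5,-21.5,0,0,0,-1],[-32,0.5,-7,0,0,0,-1],[-32,0.5,8,0,0,0,-1],[-21,0.5,17.5,0,0,0,-1],[-11,0,19,0,0,0,-1],[-3.5,0,15,0,0,0,-1],[-1,0,11,0,0,0,-1]]  q->55.003
[[0.5,0,6,0,0,0,-1]]  q->55.093
```

```bash
python3 -m handwheel '[[[-12,0,-30.5,0,0,0,-1],[-25,0.5,-21.5,0,0,0,-1],[-32,0.5,-7,0,0,0,-1],[-32,0.5,8,0,0,0,-1],[-21,0.5,17.5,0,0,0,-1],[-11,0,19,0,0,0,-1],[-3.5,0,15,0,0,0,-1],[-1,0,11,0,0,0,-1]]]' >/dev/null
python3 -m handwheel '[[[0.5,0,6,0,0,0,-1],[0,0,0,0,0,0,-1],[0,0,0,0,0,0,-1],[0,0,0,0,0,0,-1],[0,0,0,0,0,0,-1],[0,0,0,0,0,0,-1],[0,0,0,0,0,0,-1],[0,0,0,0,0,0,-1]]]' >/dev/null; python3 m.py
python3 -m handwheel '[[[0,0,0,0,0,0,-1],[0,0,0,0,0,0,-1]]]' >/dev/null; python3 m.py
```

```text
t20.45 q-1.437 r68.3 tcp [504.3  39.2 169.6] F [-7. -2.  1.] [('red', 67, -0.011, 48), ('red', 72, -0.012, -42), ('white', 448, -0.001, 65), ('white', 1185, -0.014, 1), ('white', 12, 0.205, -41), ('white', 303, -0.012, -62), ('white', 30, -0.013, 104), ('white', 30, -0.005, -100)]
t20.75 q-1.437 r68.3 tcp [504.3  39.2 169.6] F [-7. -2.  1.] [('red', 65, -0.012, 48), ('red', 72, -0.011, -42), ('white', 441, -0.004, 65), ('white', 1188, -0.014, 2), ('white', 12, 0.205, -41), ('white', 303, -0.012, -62), ('white', 30, -0.013, 104), ('white', 31, -0.007, -100)]
```

The hatch is within 1° of straight up and at rest. Releasing and lifting clear.

```bash
python3 -m handwheel '[[[0,0,0,0,0,0,1],[0,0,0,0,0,0,1],[0,0,0,0,0,0,1],[0,0,0,0,0,0,1],[0,0,0,0,0,0,1],[0,0,15,0,0,0,1],[0,0,25,0,0,0,1],[0,0,35,0,0,0,1]]]'
python3 -m handwheel '[[[0,0,40,0,0,0,1],[0,0,40,0,0,0,1],[-10,10,30,0,0,0,1],[-30,20,20,0,0,0,1],[-30,20,0,0,0,0,1],[-10,0,0,0,0,0,1],[0,0,0,0,0,0,1],[0,0,0,0,0,0,1]]]'; python3 m.py
python3 - <<'E'
from h import *
a=capture("top")["image"];cv2.imwrite("pics/end.png",a[...,::-1])
E
```

```text
time_s: 21.8
eef_pos: [505.8, 39.3, 246.3]
ee_rot: [-0.0, 0.71, 0.704, -0.0]
force: [0.1, 0.1, 0.4]
grip_width: 1.004
grip_force: 0.0
time_s: 22.8
eef_pos: [426.6, 88.7, 374.8]
ee_rot: [-0.0, 0.71, 0.704, -0.0]
force: [0.5, 0.0, 0.0]
grip_width: 1.002
grip_force: 0.0
t22.80 q-0.596 r259.0 tcp [426.6  88.7 374.8] F [0. 0. 0.] [('red', 66, -0.01, 48), ('red', 73, -0.012, -42), ('white', 452, 0.0, 65), ('white', 1186, -0.014, 2), ('white', 12, 0.205, -41), ('white', 304, -0.011, -62), ('white', 30, -0.013, 104), ('white', 29, -0.003, -100)]
```

View pics/end.png

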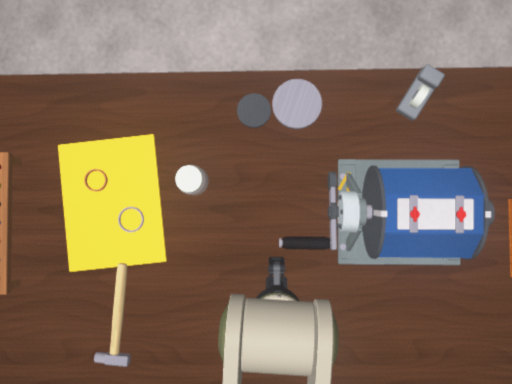

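The hatch faces straight up at (436,214), the handle at (305,243) is free, and the jar (190,180) and bangle (131,219) haven't moved.

```bash
python3 -c "
from rig import *
print(finish_job())"
```

```text
the job is handed in; nothing more can be done
None
```

The job is handed in: camera readings put the barrel at about 20 rpm for about 9 s (the fitted model gives 19–21 rpm, never above about 23), it stopped with the hatch about 1° from straight up, the crank is released, and the jar and bangle are where they were.

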